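# Cull the short posts, then hold the slide's index plunger open

### The job

Before this batch of optical posts moves on, pick out the two that are too short and stand them upright in the blue reject tray, leaving the full-length posts and everything else where they are. Only then take the red knob of the carriage's index plunger, pull it straight up to its stop so that the pin is clear of its hole, and finish while holding it there: do not let go.

Things in the scene. Friction and masses are not known exactly. Their poses are not given: they have to be found in the camera images.
- slide: fixed index slide: aluminium rail 80 x 380 mm on the table carrying a black carriage plate 110 mm (x) by 330 mm (y), 10 mm thick, whose flat top is 44 mm above the table. Origin on the table under the middle of the post row; y runs along the rail and the row, z up. The posts stand on five grey marks on the plate's centre line (x = 0) at y = -110, -60, -10, 40 and 90 mm (a few mm off at most); the plunger's axis is at x = 0, y = 150 mm. Yaw changes by up to 20 degrees
- plunger (a joint): the index plunger at the +y end of the carriage: how far it is pulled straight up, in m. 0 = seated, its pin 11 mm deep in a hole of the rail; above 0.011 the pin is out of the hole; 0.018 = fully up, at its hard stop. A spring pulls it down all the time (about 7 N seated, 11 N fully up); it drops back when let go
- plunger_knob (a point): centre of the plunger's red drum knob: 28 mm in diameter, 20 mm tall, axis vertical; seated, its centre is 91 mm above the table. It sits on a 12 mm neck 7 mm tall above a brass barrel 20 mm in diameter whose top is 74 mm above the table. The nearest post is 60 mm away. The point rises with the knob
- post_a_center (a point): a plain bright steel post, 20 mm in diameter, standing upright on the carriage at the start; it is either full length (70 mm) or too short (48 mm). Of the five posts three are full length and two are short; which stands where changes. The point is the post's centre, half-way up (35 mm above its foot if full length, 24 mm if short); its z axis is the post's axis, foot to top. 
- post_b_center (a point): a plain bright steel post, 20 mm in diameter, standing upright on the carriage at the start; it is either full length (70 mm) or too short (48 mm). Of the five posts three are full length and two are short; which stands where changes. The point is the post's centre, half-way up (35 mm above its foot if full length, 24 mm if short); its z axis is the post's axis, foot to top. 
- post_c_center (a point): a plain bright steel post, 20 mm in diameter, standing upright on the carriage at the start; it is either full length (70 mm) or too short (48 mm). Of the five posts three are full length and two are short; which stands where changes. The point is the post's centre, half-way up (35 mm above its foot if full length, 24 mm if short); its z axis is the post's axis, foot to top. 
- post_d_center (a point): a plain bright steel post, 20 mm in diameter, standing upright on the carriage at the start; it is either full length (70 mm) or too short (48 mm). Of the five posts three are full length and two are short; which stands where changes. The point is the post's centre, half-way up (35 mm above its foot if full length, 24 mm if short); its z axis is the post's axis, foot to top. 
- post_e_center (a point): a plain bright steel post, 20 mm in diameter, standing upright on the carriage at the start; it is either full length (70 mm) or too short (48 mm). Of the five posts three are full length and two are short; which stands where changes. The point is the post's centre, half-way up (35 mm above its foot if full length, 24 mm if short); its z axis is the post's axis, foot to top. 
- tray: fixed blue reject tray, open topped, 150 mm (x) by 170 mm (y) by 26 mm tall, walls and floor 5 mm thick. Origin at the centre of its underside; room for both short posts side by side, e.g. at y = -38 and +38 mm
- stopbox: bystander: yellow and black stop-button box with an orange button, 75 x 75 mm, 71 mm tall, origin under its centre
- lens: bystander: small round lens (40 mm disc) on a post with a 32 mm foot, 88 mm tall, origin under its centre
- driver: bystander: screwdriver lying on the table, 150 mm long along its x axis (handle to -x), up to 30 mm thick, origin under its middle
- jar: bystander: amber jar with black lid, 48 mm in diameter, 60 mm tall, origin under its centre
Not all that is in view belongs to the job. What is shaped like the part that bears post_c_center but green is not meant.

How it is judged:
By the outcome, as a careful person would: the job done as asked, in the order asked, and still so for the second after the job is handed in, while the arm keeps its last pose, push and grip.
It also fails if it takes over 58 s, if anything falls off the work surface, if the arm or the gripper's body presses on something with over 40 N, if the wrist force passes 120 N, or if a joint passes its speed limit or range.

### The arm

A 7-joint arm with a two-finger parallel gripper is mounted at the origin on the work surface. World frame = base frame: x ahead of the robot, y to its left, z up, the work surface at z = 0. Lengths are in m, angles in rad, forces in N, time in s.
With the tool pointing down it reaches from about 0.425 to 0.925 m from the base axis. Payload 6.8 kg.
Tool frame: the origin (TCP) lies on the centre line of the jaws, within the pads' length; the fingertips stand 19 mm ahead of it and the grasp point (between the pads) is the TCP (r.tip_extent is the y of the fingertips in the tool frame, in m); y points along the fingers, z is the direction in which the jaws open and shut, and the axes are right-handed (so a half turn about y gives the same grasp; the last joint's range is limited). The gripper opens to 85 mm and grips with 20 to 120 N. Pads are 22 mm wide; open, the fingers measure 114 mm over their backs; the gripper's body (76 mm by 85 mm) begins 54 mm behind the grasp point. The pads swing forward as they close: fully open they stand 13 mm farther back than shut.
Start: joints at [1.135, 0.477, 0.022, 1.555, -0.011, 1.109, -0.083], TCP at [0.217, -0.639, 0.25] pointing down, gripper open.
Joint ranges: [-2.96, 2.96], [-0.34, 2.1], [-1.41, 1.46], [0.24, 2.44], [-1.37, 4.51], [0.17, 1.92], [-2.96, 2.96]. Speed limits (rad/s): [2.39, 2.39, 3.14, 3.14, 3.14, 3.14, 3.14].

### API

Orientations are given as a rotation vector (axis times angle).
In Python, from bench import r gives the robot as it stands. The module is installed in compiled form; this text tells all that it offers.
- The arm moves only by the tool jog_arm, never from a script. Its argument "motion" is a list of rows, each a list of 3 entries, a list of its own where there are three numbers: the opening, from 0 (shut) to 1 (fully open), then the shift along the tool's x, y, z in m, then the turn, a rotation vector about the tool's x, y, z in degrees. A call has 1 to 10 rows; each row shifts and turns the commanded pose from where the row before left it, along the tool's axes as they then stand; what a row does not reach is not made up. A row lasts 1/12 s, in which the tool goes at most 41.7 mm and 7.16 degrees, less where a joint would pass 70% of its speed; a pose out of reach is approached as far as the arm can. A call with a gripper value outside its range is refused whole. The fingers move at their own pace and stop on an object; "force" is the grip in N (left out, the last holds). Time passes only in rows, so rows that do not move let the fingers close. It gives the time, the measured TCP pose, the force and the opening at its end, in the units of the state.
- r.get_obs(): the state, without advancing time (a new reading comes with each control period).
- r.grab_frame(name): name is "scene" or "top"; returns a dict with "image" (420x560x3 uint8, red, green, blue), "range_z" (420x560 float32, m along the optical axis (not along the pixel's ray), 0 where there is no reading), "fx", "fy", "cx", "cy" (pixels), "k1" (the pictures are not rectified: a ray, as slopes to the right and down, at radius r is drawn at 1 + k1 r^2 times it, then the intrinsics apply), "xyz" and "orientation" of the camera in the world. Camera axes: x right, y down, z forward; pixel columns grow to the right and rows downward; lengths in m; the calibration is good to about 2 mm. A picture is of the moment at which its call begins.
- r.hand_in(): hands the job in, once; it reports no verdict.
The state is a dict: "clock": time; "joints": joint angles; "qvel": joint speeds; "tau": joint torques, N m; "tcp_pos": TCP position; "orientation": TCP orientation; "contact_force": force on the tool from outside, world axes, zero at the start; "moment": the same for the moment, N m; "grip_width": finger opening in m.
Only numpy, scipy, OpenCV 4.12 (cv2) and the standard library are available. Lean on these libraries where they do the work, as an engineer would, in place of code of your own. Each camera call takes 0.05 s, during which the arm holds its last target.

## Working session

There is one attempt and no reset: what is moved stays moved. The work goes in short steps, Python scripts to look and compute and a tool call to move; the robot and the scene stay as the last step left them, time stands still between calls to the robot, and variables do not carry over. Pictures are saved under pics/ and viewed, and the job is handed in when it is done.

Besides the shell and the picture viewer there is one more tool, called as name(argument=value, ...), one argument or row to a line, values as JSON. jog_arm: Moves the arm, as the interface text tells. Its arguments: {"type":"object","properties":{"motion":{"type":"array","items":{"type":"array"}},"force":{"type":"number"}},"required":["motion"]}

```bash
mkdir -p pics
cat > h.py <<'E'
import numpy as np, cv2
from scipy.spatial.transform import Rotation as R
def rot(o):
    o=np.array(o,float)
    return o if o.shape==(3,3) else (R.from_rotvec(o).as_matrix() if o.size==3 else R.from_quat(o).as_matrix())
def cloud(f):
    h,w=f['range_z'].shape
    u,v=np.meshgrid(np.arange(w),np.arange(h))
    K=np.array([[f['fx'],0,f['cx']],[0,f['fy'],f['cy']],[0,0,1]],float)
    d=cv2.undistortPoints(np.stack([u,v],-1).reshape(-1,1,2).astype(float),K,np.array([f['k1'],0,0,0,0.]),None,None,None).reshape(h,w,2)
    z=f['range_z'][...,None]
    P=np.concatenate([d*z,z],-1)@rot(f['orientation']).T+np.array(f['xyz'])
    P[f['range_z']==0]=np.nan
    return P,d
def ray(f,d,z):
    D=np.append(d,1)@rot(f['orientation']).T; o=np.array(f['xyz'])
    return o+D*(z-o[2])/D[2]
E
python3 - <<'E'
from bench import r
from h import *
import pickle
print(r.get_obs())
for n in ['scene','top']:
    f=r.grab_frame(n); pickle.dump(f,open(n+'0.pkl','wb'))
    cv2.imwrite(f'pics/{n}0.png',cv2.cvtColor(f['image'],cv2.COLOR_RGB2BGR))
    print(n,{k:v for k,v in f.items() if k not in('image','range_z')})
E
```

```text
{'clock': 0.0, 'joints': array([ 1.13489688,  0.47777059,  0.02235024,  1.55649745, -0.01152213,
        1.10934156, -0.08306216]), 'qvel': array([-7.25988944e-04, -1.21366607e-03, -1.62104519e-03, -9.39642230e-05,
       -4.43759626e-05,  1.66131963e-03,  1.85287120e-03]), 'tau': array([-3.94696617e-04, -5.96439922e+01,  1.60769474e+00, -2.81193370e+01,
        1.24416518e-02,  9.30246926e-03,  2.42304890e-05]), 'tcp_pos': array([ 0.2171169 , -0.63850126,  0.24932628]), 'orientation': array([-0.33855472,  2.0460417 , -2.04223163]), 'contact_force': array([-0.35444931,  0.02008897, -0.71826935]), 'moment': array([-0.00381281, -0.02325381,  0.00814868]), 'grip_width': 0.08528997095902702}
scene {'fx': 536.9518042041901, 'fy': 536.9518042041901, 'cx': 277.91076745919946, 'cy': 203.12533935930765, 'k1': 0.011573786028554474, 'xyz': array([0.93591782, 0.53633074, 0.93657693]), 'orientation': array([-0.76412822, -2.70392186,  0.96089685])}
top {'fx': 449.48813173128275, 'fy': 449.48813173128275, 'cx': 292.1725748211027, 'cy': 214.38641940019943, 'k1': -0.06798511519977204, 'xyz': array([ 0.48215755, -0.07070587,  1.13848908]), 'orientation': array([-2.20878884,  2.15838992, -0.08188007])}
```

View pics/scene0.png

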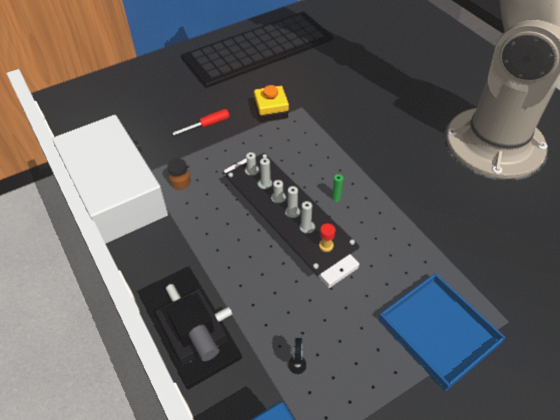

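View pics/top0.png

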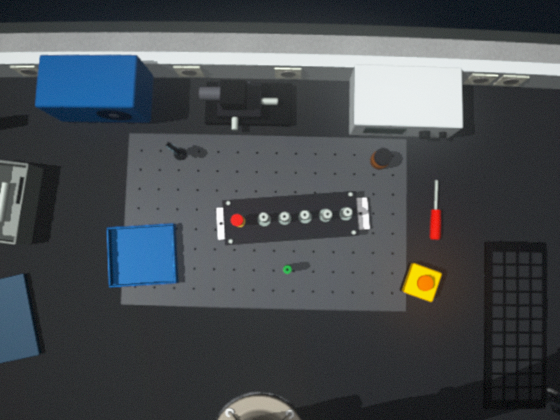

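The scene view shows the five posts at about (251,162), (265,172), (278,190), (292,200) and (306,216). The 1st and 3rd look short. The knob is at (327,232), the tray at (441,328), and the green decoy at (338,187). In the top view the posts run from (347,213) to (264,218), with the knob at (237,219) and the tray at (142,255). I'll measure these next.

Run:
```python
from h import *
import pickle
F={n:pickle.load(open(n+'0.pkl','rb')) for n in('scene','top')}
for n,f in F.items():
    P,d=cloud(f); im=f['image'].astype(int)
    hsv=cv2.cvtColor(f['image'],cv2.COLOR_RGB2HSV)
    print(n,'table z',np.nanmedian(P[...,2][(abs(P[...,0]-.45)<.05)&(abs(P[...,1]-.1)<.05)]))
    red=((hsv[...,0]<6)|(hsv[...,0]>174))&(hsv[...,1]>150)&(hsv[...,2]>80)
    grey=(hsv[...,1]<60)
    box=(P[...,0]>.4)&(P[...,0]<.75)&(abs(P[...,1]+.05)<.25)
    for name,m in(('red',red&box&(P[...,2]>.05)),('post',grey&box&(P[...,2]>.07))):
        k,l,s,c=cv2.connectedComponentsWithStats(m.astype(np.uint8))
        for i in range(1,k):
            if s[i,4]<15: continue
            q=P[l==i]; zt=np.percentile(q[:,2],92); t=q[q[:,2]>zt-.006]
            print(name,c[i].round(),s[i,4],'ztop',zt.round(4),'topctr',t[:,:2].mean(0).round(4),'ext',np.ptp(t[:,:2],axis=0).round(3))
    b=(hsv[...,0]>100)&(hsv[...,0]<120)&(hsv[...,1]>150)&(P[...,1]>.05)&(P[...,0]<.65)&(P[...,0]>.3)&(P[...,2]<.05)
    k,l,s,c=cv2.connectedComponentsWithStats(b.astype(np.uint8)); i=1+np.argmax(s[1:,4])
    q=P[l==i]; rim=q[q[:,2]>.02]; print('tray',cv2.minAreaRect(rim[:,:2].astype(np.float32)),np.percentile(q[:,2],[5,50,98]).round(3))
    print('tray floor', np.median(q[q[:,2]<.012][:,2]))
    pl=(abs(P[...,2]-.044)<.005)&box; 
    k,l,s,c=cv2.connectedComponentsWithStats(pl.astype(np.uint8)); i=1+np.argmax(s[1:,4]); q=P[l==i]
    print('plate',cv2.minAreaRect(q[:,:2].astype(np.float32)),np.median(q[:,2]))
```

```text
scene table z 0.00032128561011846024
red [327. 232.] 193 ztop 0.1021 topctr [0.5448 0.0609] ext [0.028 0.028]
post [250. 159.] 101 ztop 0.0925 topctr [ 0.5702 -0.196 ] ext [0.02  0.022]
post [264. 168.] 179 ztop 0.1143 topctr [ 0.5628 -0.1467] ext [0.019 0.019]
post [277. 187.] 112 ztop 0.0924 topctr [ 0.5617 -0.0956] ext [0.02  0.021]
post [292. 197.] 181 ztop 0.114 topctr [ 0.5552 -0.0489] ext [0.019 0.019]
post [306. 212.] 189 ztop 0.1136 topctr [ 0.5525 -0.0012] ext [0.02  0.021]
tray ((0.4544579088687897, 0.30619919300079346), (0.15163074433803558, 0.1706237494945526), 4.904233455657959) [0.002 0.006 0.027]
tray floor 0.005016119169032829
plate ((0.5562447309494019, -0.06406885385513306), (0.11175091564655304, 0.3315889835357666), 5.294562816619873) 0.043451496423324465
top table z 0.00019692691996098244
red [237. 220.] 109 ztop 0.1038 topctr [0.5443 0.0578] ext [0.026 0.026]
post [347. 212.] 64 ztop 0.094 topctr [ 0.5697 -0.1996] ext [0.017 0.017]
post [304. 215.] 58 ztop 0.0939 topctr [ 0.5607 -0.0991] ext [0.017 0.016]
post [327. 215.] 74 ztop 0.1169 topctr [ 0.5616 -0.151 ] ext [0.018 0.019]
post [264. 217.] 70 ztop 0.1165 topctr [ 0.5518 -0.0048] ext [0.018 0.016]
post [284. 217.] 66 ztop 0.1167 topctr [ 0.5544 -0.0529] ext [0.018 0.016]
tray ((0.454942524433136, 0.3043103814125061), (0.14933814108371735, 0.1706186980009079), 4.954558372497559) [0.001 0.005 0.027]
tray floor 0.004602771095335023
plate ((0.5560956597328186, -0.0666365772485733), (0.11004360765218735, 0.33008575439453125), 5.4003190994262695) 0.043749251548937496
```

```bash
cat >> h.py <<'E'
def plan(o,t,yaw):
    A=rot(o['orientation']); best=None
    zx=np.array([np.cos(yaw),np.sin(yaw),0]); y=np.array([0,0,-1.])
    for s in(1,-1):
        B=np.c_[np.cross(y,s*zx),y,s*zx]
        w=R.from_matrix(A.T@B).as_rotvec()
        if best is None or np.linalg.norm(w)<np.linalg.norm(best[0]): best=(w,B)
    w,B=best; D=np.array(t)-o['tcp_pos']
    print('turn deg',np.degrees(w).round(2),'shift in cur tool mm',(A.T@D*1000).round(1),'shift in final tool mm',(B.T@D*1000).round(1))
    print('axes',A.round(3).tolist(),'pos',o['tcp_pos'].round(4),'F',o['contact_force'].round(1),'w',round(o['grip_width'],4),'t',round(o['clock'],2),'q',o['joints'].round(2))
E
python3 - <<'E'
from bench import r
from h import *
plan(r.get_obs(),(.570,-.198,.20),np.radians(5.4))
E
```

```text
turn deg [ 8.000e-02 -7.662e+01 -6.000e-02] shift in cur tool mm [-475.9   49.9 -303.5] shift in final tool mm [-405.4   49.4  392.8]
axes [[-0.947, -0.001, 0.322], [-0.322, 0.002, -0.947], [0.0, -1.0, -0.002]] pos [ 0.2171 -0.6386  0.2494] F [ 0.3 -0.2  0.1] w 0.0854 t 0.1 q [ 1.13  0.48  0.02  1.56 -0.01  1.11 -0.08]
```

jog_arm(
  motion=[
    [1,[0,0,0],[0,-7,0]],
    [1,[0,0,0],[0,-7,0]],
    [1,[0,0,0],[0,-7,0]],
    [1,[0,0,0],[0,-7,0]],
    [1,[0,0,0],[0,-7,0]],
    [1,[0,0,0],[0,-7,0]],
    [1,[0,0,0],[0,-7,0]],
    [1,[0,0,0],[0,-7,0]],
    [1,[0,0,0],[0,-7,0]],
    [1,[0,0,0],[0,-7,0]],
  ],
  force=60,
)

```text
clock: 0.93
tcp_pos: [0.2171, -0.6388, 0.2497]
orientation: [-1.202, 1.221, -1.219]
contact_force: [-0.7, -0.5, -0.6]
grip_width: 0.0856
```

Run:
```python
from bench import r
from h import *
plan(r.get_obs(),(.570,-.198,.20),np.radians(5.4))
```

```text
turn deg [ 0.02 -6.27 -0.06] shift in cur tool mm [-446.    50.   346.1] shift in final tool mm [-405.6   49.7  392.8]
axes [[-0.015, -0.0, 1.0], [-1.0, 0.001, -0.015], [-0.001, -1.0, -0.0]] pos [ 0.2171 -0.6388  0.2497] F [-0.7 -0.5 -0.6] w 0.0856 t 0.93 q [ 1.32  0.49 -0.24  1.54  0.12  1.13  1.04]
```

jog_arm(
  motion=[
    [1,[0,0,0],[0,-6.3,0]],
    [1,[-0.029,0,0.028],[0,0,0]],
    [1,[-0.029,0,0.028],[0,0,0]],
    [1,[-0.029,0,0.028],[0,0,0]],
    [1,[-0.029,0,0.028],[0,0,0]],
    [1,[-0.029,0,0.028],[0,0,0]],
    [1,[-0.029,0,0.028],[0,0,0]],
    [1,[-0.029,0,0.028],[0,0,0]],
    [1,[-0.029,0,0.028],[0,0,0]],
    [1,[-0.029,0,0.028],[0,0,0]],
  ],
)

```text
clock: 1.77
tcp_pos: [0.4458, -0.355, 0.2501]
orientation: [-1.25, 1.144, -1.143]
contact_force: [0.5, 0.5, -0.0]
grip_width: 0.0851
```

jog_arm(
  motion=[
    [1,[-0.029,0.005,0.028],[0,0,0]],
    [1,[-0.029,0.01,0.028],[0,0,0]],
    [1,[-0.029,0.01,0.028],[0,0,0]],
    [1,[-0.029,0.01,0.028],[0,0,0]],
    [1,[-0.029,0.01,0.028],[0,0,0]],
    [1,[0,0,0],[0,0,0]],
    [1,[0,0,0],[0,0,0]],
  ],
)

```text
clock: 2.35
tcp_pos: [0.5728, -0.1963, 0.2042]
orientation: [-1.252, 1.141, -1.137]
contact_force: [-0.4, -0.7, -0.1]
grip_width: 0.0853
```

Run:
```python
from bench import r
from h import *
plan(r.get_obs(),(.570,-.198,.078),np.radians(5.4))
```

```text
turn deg [ 0.06  0.03 -0.13] shift in cur tool mm [  1.7 126.2  -2.8] shift in final tool mm [  1.4 126.2  -2.9]
axes [[0.095, -0.001, 0.996], [-0.996, 0.002, 0.095], [-0.002, -1.0, -0.001]] pos [ 0.5728 -0.1963  0.2042] F [-0.4 -0.7 -0.1] w 0.0853 t 2.35 q [ 0.57  0.45 -0.45  1.75  0.22  1.    0.13]
```

jog_arm(
  motion=[
    [1,[0.0015,0.03,-0.003],[0,0,0]],
    [1,[0,0.03,0],[0,0,0]],
    [1,[0,0.03,0],[0,0,0]],
    [1,[0,0.02,0],[0,0,0]],
    [1,[0,0.016,0],[0,0,0]],
    [0.5,[0,0,0],[0,0,0]],
    [0.5,[0,0,0],[0,0,0]],
  ],
)

```text
clock: 2.93
tcp_pos: [0.5679, -0.203, 0.0788]
orientation: [-1.251, 1.146, -1.144]
contact_force: [-0.0, 1.0, 0.0]
grip_width: 0.0638
```

```bash
cat > snap.py <<'E'
import sys
from bench import r
from h import *
for n in sys.argv[2:]:
    f=r.grab_frame(n); import pickle; pickle.dump(f,open(f'{n}{sys.argv[1]}.pkl','wb'))
    im=cv2.cvtColor(f['image'],cv2.COLOR_RGB2BGR)
    c=im[100:300,180:460] if n=='scene' else im[150:310,90:410]
    cv2.imwrite(f'pics/{n}{sys.argv[1]}.png',cv2.resize(c,None,fx=2.4,fy=2.4))
E
python3 snap.py 1 scene
python3 - <<'E'
from bench import r
from h import *
plan(r.get_obs(),(.570,-.198,.078),np.radians(5.4))
E
```

```text
turn deg [-0.01 -0.4   0.03] shift in cur tool mm [-4.7  1.9  1.5] shift in final tool mm [-4.7  2.   1.6]
axes [[0.087, 0.0, 0.996], [-0.996, -0.001, 0.087], [0.001, -1.0, 0.0]] pos [ 0.5689 -0.2028  0.08  ] F [-0.   1.4  0.6] w 0.0567 t 2.98 q [ 0.53  0.6  -0.39  1.84  0.32  0.77  0.06]
```

View pics/scene1.png

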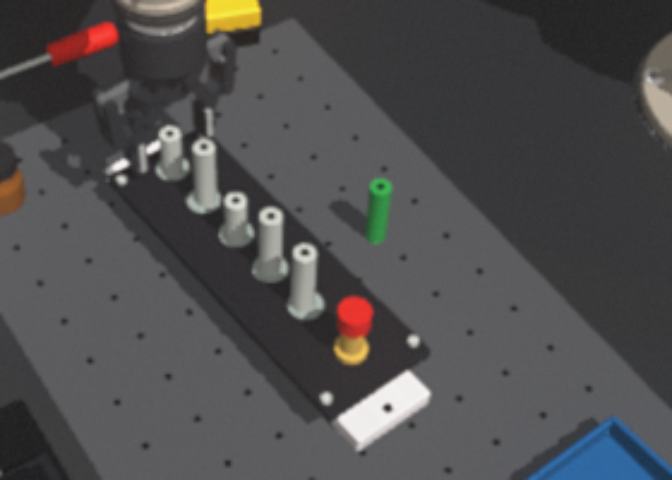

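The 2.4x crop shows the jaws either side of the short post at (171,150), sitting a few mm towards -y. The measured pose says the same, so I'll correct it and then close.

jog_arm(
  motion=[
    [0.5,[-0.0045,0.002,0.0015],[0,0,0]],
    [0.5,[0,0,0],[0,0,0]],
    [0.5,[0,0,0],[0,0,0]],
  ],
)

```text
clock: 3.23
tcp_pos: [0.5708, -0.1968, 0.0784]
orientation: [-1.249, 1.142, -1.144]
contact_force: [0.1, 0.1, 0.0]
grip_width: 0.0429
```

Run:
```python
from bench import r
from h import *
for i in range(3):plan(r.get_obs(),(.570,-.198,.078),np.radians(5.4))
```

```text
turn deg [-0.1  -0.28  0.03] shift in cur tool mm [ 1.1  0.4 -0.9] shift in final tool mm [ 1.1  0.4 -0.9]
axes [[0.089, 0.002, 0.996], [-0.996, -0.0, 0.089], [0.001, -1.0, 0.002]] pos [ 0.5708 -0.1968  0.0784] F [0.1 0.1 0. ] w 0.0429 t 3.23 q [ 0.52  0.6  -0.39  1.84  0.32  0.76  0.05]
turn deg [-0.1  -0.28  0.03] shift in cur tool mm [ 1.1  0.4 -0.9] shift in final tool mm [ 1.1  0.4 -0.9]
axes [[0.089, 0.002, 0.996], [-0.996, -0.0, 0.089], [0.001, -1.0, 0.002]] pos [ 0.5708 -0.1968  0.0784] F [0.1 0.1 0. ] w 0.0429 t 3.23 q [ 0.52  0.6  -0.39  1.84  0.32  0.76  0.05]
turn deg [-0.1  -0.28  0.03] shift in cur tool mm [ 1.1  0.4 -0.9] shift in final tool mm [ 1.1  0.4 -0.9]
axes [[0.089, 0.002, 0.996], [-0.996, -0.0, 0.089], [0.001, -1.0, 0.002]] pos [ 0.5708 -0.1968  0.0784] F [0.1 0.1 0. ] w 0.0429 t 3.23 q [ 0.52  0.6  -0.39  1.84  0.32  0.76  0.05]
```

Good. I'll close on the post and lift it a little to test the grip.

jog_arm(
  motion=[
    [0,[0,0,0],[0,0,0]],
    [0,[0,0,0],[0,0,0]],
    [0,[0,0,0],[0,0,0]],
    [0,[0,0,0],[0,0,0]],
    [0,[0,0,0],[0,0,0]],
    [0,[0,0,0],[0,0,0]],
    [0,[0,-0.02,0],[0,0,0]],
    [0,[0,-0.03,0],[0,0,0]],
  ],
  force=60,
)

```text
clock: 3.9
tcp_pos: [0.5675, -0.1966, 0.1248]
orientation: [-1.253, 1.149, -1.139]
contact_force: [-0.2, -0.6, -0.5]
grip_width: 0.0182
```

```bash
python3 snap.py 2 scene
python3 - <<'E'
from bench import r
from h import *
plan(r.get_obs(),(.4515,.343,.2),np.radians(5))
E
```

```text
turn deg [-0.23  0.08  0.09] shift in cur tool mm [-548.9  -68.7  -71.8] shift in final tool mm [-548.9  -67.6  -72.9]
axes [[0.089, 0.004, 0.996], [-0.996, -0.001, 0.089], [0.002, -1.0, 0.004]] pos [ 0.572  -0.1974  0.1324] F [ 1.5 -0.9  3.5] w 0.0181 t 3.95 q [ 0.55  0.53 -0.42  1.81  0.28  0.86  0.08]
```

View pics/scene2.png

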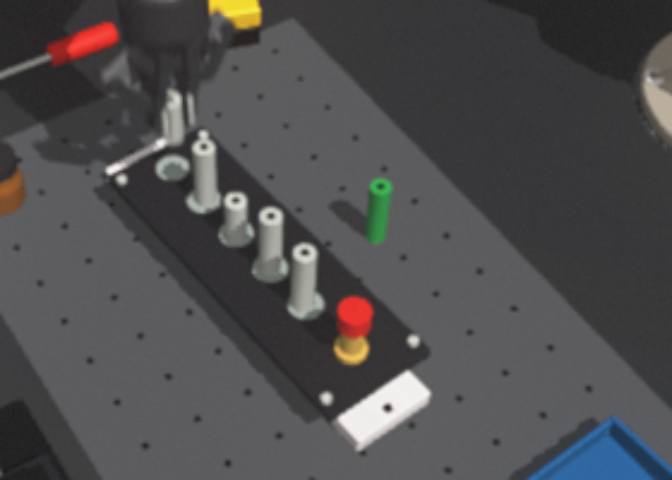

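The post is held at (175,115), clear of its empty mark at (172,168). Next I'll lift it and carry it to the tray.

jog_arm(
  motion=[
    [0,[0,-0.035,0],[0,0,0]],
    [0,[0,-0.035,0],[0,0,0]],
    [0,[-0.02,0,-0.002],[0,0,0]],
    [0,[-0.035,0,-0.005],[0,0,0]],
    [0,[-0.039,0,-0.005],[0,0,0]],
    [0,[-0.039,0,-0.005],[0,0,0]],
    [0,[-0.039,0,-0.005],[0,0,0]],
    [0,[-0.039,0,-0.005],[0,0,0]],
    [0,[-0.039,0,-0.005],[0,0,0]],
    [0,[-0.039,0,-0.005],[0,0,0]],
  ],
)

```text
clock: 4.78
tcp_pos: [0.5068, 0.089, 0.1972]
orientation: [-1.25, 1.144, -1.144]
contact_force: [-0.5, 0.3, -1.3]
grip_width: 0.0183
```

jog_arm(
  motion=[
    [0,[-0.039,0,-0.005],[0,0,0]],
    [0,[-0.039,0,-0.005],[0,0,0]],
    [0,[-0.039,0,-0.005],[0,0,0]],
    [0,[-0.039,0,-0.005],[0,0,0]],
    [0,[-0.039,0,-0.005],[0,0,0]],
    [0,[-0.039,0,-0.005],[0,0,0]],
    [0,[-0.03,0,-0.005],[0,0,0]],
    [0,[0,0,0],[0,0,0]],
    [0,[0,0,0],[0,0,0]],
    [0,[0,0,0],[0,0,0]],
  ],
)

```text
clock: 5.62
tcp_pos: [0.4495, 0.3464, 0.1968]
orientation: [-1.251, 1.143, -1.145]
contact_force: [0.5, -0.5, -1.5]
grip_width: 0.0183
```

Run:
```python
from bench import r
from h import *
plan(r.get_obs(),(.4515,.343,.041),np.radians(5))
```

```text
turn deg [0.03 0.07 0.07] shift in cur tool mm [  3.4 155.8   1.7] shift in final tool mm [  3.6 155.8   1.7]
axes [[0.088, -0.0, 0.996], [-0.996, -0.001, 0.088], [0.001, -1.0, -0.0]] pos [0.4495 0.3464 0.1968] F [ 0.5 -0.5 -1.5] w 0.0183 t 5.62 q [-0.27  0.43 -0.63  1.84  0.3   0.97 -0.94]
```

jog_arm(
  motion=[
    [0,[0.0035,0.03,0.0015],[0,0,0]],
    [0,[0,0.035,0],[0,0,0]],
    [0,[0,0.035,0],[0,0,0]],
    [0,[0,0.03,0],[0,0,0]],
    [0,[0,0.014,0],[0,0,0]],
    [0,[0,0.006,0],[0,0,0]],
    [0,[0,0,0],[0,0,0]],
    [0,[0,0,0],[0,0,0]],
  ],
)

```text
clock: 6.28
tcp_pos: [0.4522, 0.3443, 0.0486]
orientation: [-1.248, 1.144, -1.144]
contact_force: [0.7, -0.1, -1.1]
grip_width: 0.0181
```

Run:
```python
from bench import r
from h import *
plan(r.get_obs(),(.4515,.343,.0394),np.radians(5))
f=r.grab_frame('scene')
cv2.imwrite('pics/s3.png',cv2.resize(cv2.cvtColor(f['image'],cv2.COLOR_RGB2BGR)[240:400,350:540],None,fx=3,fy=3))
```

```text
turn deg [-0.09  0.03 -0.05] shift in cur tool mm [ 1.2  9.2 -0.8] shift in final tool mm [ 1.2  9.2 -0.8]
axes [[0.088, 0.002, 0.996], [-0.996, 0.001, 0.088], [-0.001, -1.0, 0.002]] pos [0.4522 0.3443 0.0486] F [ 0.7 -0.1 -1.1] w 0.0181 t 6.28 q [-0.36  0.63 -0.52  1.93  0.47  0.7  -1.08]
```

View pics/s3.png

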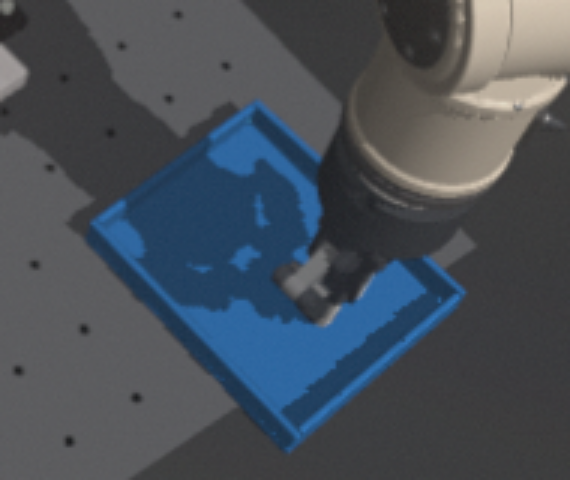

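The gripper with the post is over the +y half of the tray and clear of the walls. I'll lower until it touches.

jog_arm(
  motion=[
    [0,[0,0.006,0],[0,0,0]],
    [0,[0,0.002,0],[0,0,0]],
    [0,[0,0,0],[0,0,0]],
    [0,[0,0,0],[0,0,0]],
  ],
)

```text
clock: 6.67
tcp_pos: [0.4513, 0.344, 0.0396]
orientation: [-1.25, 1.143, -1.144]
contact_force: [-0.3, 0.2, -1.4]
grip_width: 0.0185
```

jog_arm(
  motion=[
    [0,[0,0.001,0],[0,0,0]],
    [0,[0,0,0],[0,0,0]],
  ],
)

```text
clock: 6.83
tcp_pos: [0.4514, 0.3443, 0.039]
orientation: [-1.249, 1.143, -1.144]
contact_force: [-0.3, -2.1, 4.6]
grip_width: 0.0184
```

jog_arm(
  motion=[
    [0.5,[0,0,0],[0,0,0]],
    [0.5,[0,0,0],[0,0,0]],
    [0.5,[0,0,0],[0,0,0]],
    [0.5,[0,0,0],[0,0,0]],
    [0.5,[0,-0.01,0],[0,0,0]],
    [0.5,[0,-0.04,0],[0,0,0]],
    [0.5,[0,-0.04,0],[0,0,0]],
    [0.5,[0,-0.04,0],[0,0,0]],
    [0.5,[0,-0.03,0],[0,0,0]],
    [0.5,[0.03,0,0],[0,0,0]],
  ],
)

```text
clock: 7.67
tcp_pos: [0.4547, 0.3228, 0.2066]
orientation: [-1.237, 1.136, -1.134]
contact_force: [1.1, 1.8, 0.1]
grip_width: 0.0429
```

jog_arm(
  motion=[
    [1,[0.04,0,0.01],[0,0,0]],
    [1,[0.04,0,0.01],[0,0,0]],
    [1,[0.04,0,0.01],[0,0,0]],
    [1,[0.04,0,0.01],[0,0,0]],
    [1,[0.04,0,0.01],[0,0,0]],
    [1,[0.04,0,0.01],[0,0,0]],
    [1,[0.04,0,0.01],[0,0,0]],
    [1,[0.04,0,0.0],[0,0,0]],
    [1,[0.04,0,0.0],[0,0,0]],
    [1,[0.04,0,0.0],[0,0,0]],
  ],
)

```text
clock: 8.5
tcp_pos: [0.5589, -0.08, 0.1991]
orientation: [-1.249, 1.143, -1.144]
contact_force: [0.0, 0.2, -1.0]
grip_width: 0.0853
```

jog_arm(
  motion=[
    [1,[0,0,0],[0,0,0]],
    [1,[0,0,0],[0,0,0]],
  ],
)

```text
clock: 8.67
tcp_pos: [0.5588, -0.0815, 0.1987]
orientation: [-1.248, 1.148, -1.149]
contact_force: [-0.7, 1.2, -0.2]
grip_width: 0.0852
```

Run:
```python
from bench import r
from h import *
plan(r.get_obs(),(.561,-.0975,.078),np.radians(5.4))
f=r.grab_frame('scene')
cv2.imwrite('pics/s4.png',cv2.resize(cv2.cvtColor(f['image'],cv2.COLOR_RGB2BGR)[120:400,200:540],None,fx=2,fy=2))
```

```text
turn deg [ 0.   -0.66  0.04] shift in cur tool mm [ 16.1 120.7   0.9] shift in final tool mm [ 16.2 120.7   0.7]
axes [[0.083, 0.0, 0.997], [-0.997, -0.001, 0.083], [0.001, -1.0, -0.0]] pos [ 0.5588 -0.0815  0.1987] F [-0.7  1.2 -0.2] w 0.0852 t 8.67 q [ 0.44  0.4  -0.51  1.85  0.24  0.95 -0.09]
```

View pics/s4.png

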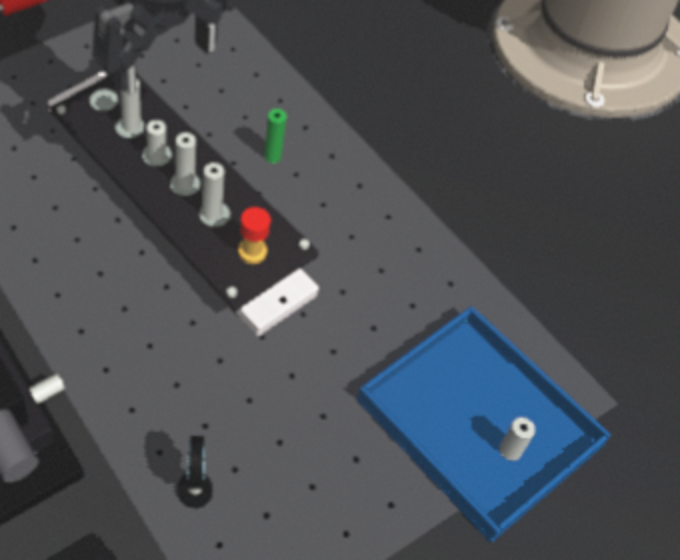

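The first post stands upright in the tray at (518,440), and the other posts haven't moved. Going for the second one.

jog_arm(
  motion=[
    [1,[0.016,0.02,0.001],[0,-0.6,0]],
    [1,[0,0.03,0],[0,0,0]],
    [1,[0,0,0],[0,0,0]],
    [1,[0,0,0],[0,0,0]],
    [1,[0,0,0],[0,0,0]],
  ],
)

```text
clock: 9.13
tcp_pos: [0.562, -0.092, 0.1496]
orientation: [-1.254, 1.134, -1.134]
contact_force: [0.4, 0.5, 0.3]
grip_width: 0.0856
```

Run:
```python
from bench import r
from h import *
plan(r.get_obs(),(.561,-.0975,.078),np.radians(5.4))
```

```text
turn deg [-0.06  0.42 -0.04] shift in cur tool mm [ 5.4 71.6 -1.6] shift in final tool mm [ 5.3 71.6 -1.5]
axes [[0.101, 0.001, 0.995], [-0.995, 0.001, 0.101], [-0.001, -1.0, 0.001]] pos [ 0.562  -0.092   0.1496] F [0.4 0.5 0.3] w 0.0856 t 9.13 q [ 0.43  0.47 -0.49  1.88  0.28  0.86 -0.09]
```

jog_arm(
  motion=[
    [1,[0.002,0.0,0],[0,0,0]],
    [1,[0,0,0],[0,0,0]],
  ],
)

```text
clock: 9.3
tcp_pos: [0.5626, -0.0956, 0.1499]
orientation: [-1.253, 1.133, -1.137]
contact_force: [-0.2, 0.3, -0.1]
grip_width: 0.0855
```

jog_arm(
  motion=[
    [1,[0,0,0],[0,0,0]],
  ],
)

```text
clock: 9.38
tcp_pos: [0.5623, -0.0958, 0.1495]
orientation: [-1.254, 1.134, -1.137]
contact_force: [-0.7, -0.0, 0.2]
grip_width: 0.0851
```

jog_arm(
  motion=[
    [1,[0,0,0],[0,0,0]],
  ],
)

```text
clock: 9.47
tcp_pos: [0.562, -0.0959, 0.1491]
orientation: [-1.254, 1.135, -1.137]
contact_force: [0.1, -0.3, -0.2]
grip_width: 0.0851
```

jog_arm(
  motion=[
    [1,[0.0015,0.03,-0.001],[0,0,0]],
    [1,[0,0.025,0],[0,0,0]],
    [0.5,[0,0.016,0],[0,0,0]],
    [0.5,[0,0,0],[0,0,0]],
    [0.5,[0,0,0],[0,0,0]],
    [0.5,[0,0,0],[0,0,0]],
  ],
)

```text
clock: 9.97
tcp_pos: [0.5617, -0.0974, 0.0785]
orientation: [-1.253, 1.135, -1.137]
contact_force: [0.8, -0.4, 0.9]
grip_width: 0.0423
```

```bash
python3 snap.py 5 scene
python3 - <<'E'
from bench import r
from h import *
plan(r.get_obs(),(.561,-.0975,.078),np.radians(5.4))
E
```

```text
turn deg [-0.13  0.28  0.03] shift in cur tool mm [-0.1  0.8 -0.9] shift in final tool mm [-0.1  0.8 -0.9]
axes [[0.099, 0.002, 0.995], [-0.995, -0.0, 0.099], [0.0, -1.0, 0.002]] pos [ 0.5619 -0.0975  0.0788] F [-0.7 -0.2  0.1] w 0.0428 t 10.02 q [ 0.4   0.56 -0.44  1.92  0.35  0.73 -0.14]
```

View pics/scene5.png

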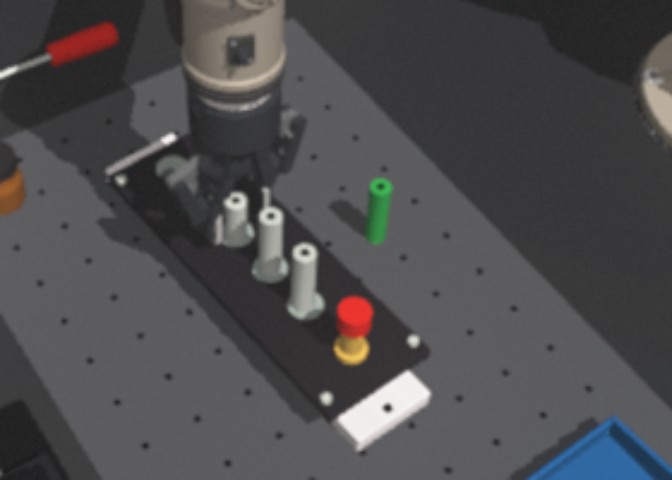

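The jaws straddle the second short post at (236,215), and its neighbours aren't touched. Closing and lifting.

jog_arm(
  motion=[
    [0,[0,0,0],[0,0,0]],
    [0,[0,0,0],[0,0,0]],
    [0,[0,0,0],[0,0,0]],
    [0,[0,0,0],[0,0,0]],
    [0,[0,0,0],[0,0,0]],
    [0,[0,-0.02,0],[0,0,0]],
    [0,[0,-0.035,0],[0,0,0]],
    [0,[0,-0.035,0],[0,0,0]],
    [0,[0,-0.035,0],[0,0,0]],
    [0,[0,0,0],[0,0,0]],
  ],
  force=60,
)

```text
clock: 10.85
tcp_pos: [0.5647, -0.0974, 0.2096]
orientation: [-1.248, 1.127, -1.143]
contact_force: [2.2, -0.6, -0.7]
grip_width: 0.0186
```

```bash
python3 snap.py 6 scene
python3 - <<'E'
from bench import r
from h import *
plan(r.get_obs(),(.458,.2675,.2),np.radians(5))
E
```

```text
turn deg [-0.44  0.67  0.12] shift in cur tool mm [-373.7    5.1  -68.7] shift in final tool mm [-372.9    6.4  -73. ]
axes [[0.099, 0.008, 0.995], [-0.995, -0.001, 0.099], [0.002, -1.0, 0.008]] pos [ 0.5632 -0.0976  0.2064] F [-0.2  0.5 -1.8] w 0.0181 t 10.9 q [ 0.47  0.4  -0.51  1.83  0.24  0.97 -0.05]
```

View pics/scene6.png

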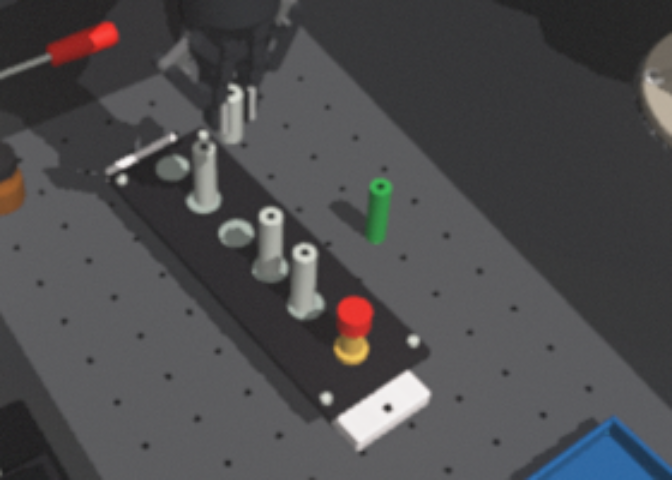

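The second post is held at (233,115), and the three full-length posts still stand. Carrying it to the tray.

jog_arm(
  motion=[
    [0,[-0.02,0,-0.004],[0,0.6,0]],
    [0,[-0.035,0,-0.007],[0,0,0]],
    [0,[-0.04,0,-0.008],[0,0,0]],
    [0,[-0.04,0,-0.008],[0,0,0]],
    [0,[-0.04,0,-0.008],[0,0,0]],
    [0,[-0.04,0,-0.008],[0,0,0]],
    [0,[-0.04,0,-0.008],[0,0,0]],
    [0,[-0.04,0,-0.008],[0,0,0]],
    [0,[-0.04,0,-0.008],[0,0,0]],
    [0,[-0.035,0,-0.006],[0,0,0]],
  ],
)

```text
clock: 11.73
tcp_pos: [0.453, 0.2664, 0.2012]
orientation: [-1.252, 1.144, -1.142]
contact_force: [0.4, 0.3, -1.7]
grip_width: 0.0185
```

jog_arm(
  motion=[
    [0,[0,0,0],[0,0,0]],
    [0,[0,0,0],[0,0,0]],
    [0,[0,0,0],[0,0,0]],
  ],
)

```text
clock: 11.98
tcp_pos: [0.4547, 0.2635, 0.2012]
orientation: [-1.252, 1.144, -1.144]
contact_force: [0.7, -0.9, -1.3]
grip_width: 0.0184
```

Run:
```python
from bench import r
from h import *
plan(r.get_obs(),(.458,.2675,.0395),np.radians(5))
```

```text
turn deg [0.1  0.09 0.09] shift in cur tool mm [ -4.  161.7   4. ] shift in final tool mm [ -3.7 161.7   3.7]
axes [[0.089, -0.002, 0.996], [-0.996, -0.002, 0.089], [0.002, -1.0, -0.002]] pos [0.4547 0.2635 0.2012] F [ 0.7 -0.9 -1.3] w 0.0184 t 11.98 q [-0.11  0.36 -0.65  1.93  0.27  0.94 -0.8 ]
```

jog_arm(
  motion=[
    [0,[-0.003,0.03,0.003],[0,0,0]],
    [0,[0,0.035,0],[0,0,0]],
    [0,[0,0.035,0],[0,0,0]],
    [0,[0,0.03,0],[0,0,0]],
    [0,[0,0.017,0],[0,0,0]],
    [0,[0,0.008,0],[0,0,0]],
    [0,[0,0.003,0],[0,0,0]],
    [0,[0,0,0],[0,0,0]],
    [0,[0,0,0],[0,0,0]],
  ],
)

```text
clock: 12.73
tcp_pos: [0.4588, 0.2677, 0.0453]
orientation: [-1.248, 1.144, -1.145]
contact_force: [0.1, -0.2, -0.5]
grip_width: 0.0183
```

jog_arm(
  motion=[
    [0,[0,0.001,0],[0,0,0]],
    [0,[0,0,0],[0,0,0]],
  ],
)

```text
clock: 12.9
tcp_pos: [0.4586, 0.268, 0.0444]
orientation: [-1.248, 1.143, -1.144]
contact_force: [0.1, 0.1, -1.0]
grip_width: 0.0188
```

jog_arm(
  motion=[
    [0,[0,0.002,0],[0,0,0]],
    [0,[0,0.001,0],[0,0,0]],
    [0,[0,0,0],[0,0,0]],
  ],
)

```text
clock: 13.15
tcp_pos: [0.4578, 0.2677, 0.0404]
orientation: [-1.25, 1.144, -1.144]
contact_force: [0.3, -0.7, -1.2]
grip_width: 0.0185
```

jog_arm(
  motion=[
    [0,[0,0.001,0],[0,0,0]],
    [0,[0,0,0],[0,0,0]],
  ],
)

```text
clock: 13.32
tcp_pos: [0.4579, 0.2679, 0.0396]
orientation: [-1.25, 1.143, -1.144]
contact_force: [-1.4, -0.3, 2.7]
grip_width: 0.0188
```

jog_arm(
  motion=[
    [0,[0,0.001,0],[0,0,0]],
    [0,[0,0,0],[0,0,0]],
  ],
)

```text
clock: 13.48
tcp_pos: [0.4579, 0.2679, 0.0396]
orientation: [-1.25, 1.143, -1.144]
contact_force: [-3.6, -3.3, 14.2]
grip_width: 0.0183
```

jog_arm(
  motion=[
    [0,[0,-0.001,0],[0,0,0]],
    [0.5,[0,0,0],[0,0,0]],
    [0.5,[0,0,0],[0,0,0]],
    [0.5,[0,0,0],[0,0,0]],
    [0.5,[0,0,0],[0,0,0]],
    [0.5,[0,-0.01,0],[0,0,0]],
    [0.5,[0,-0.04,0],[0,0,0]],
    [0.5,[0,-0.04,0],[0,0,0]],
    [0.5,[0,-0.04,0],[0,0,0]],
    [0.5,[0,-0.03,0],[0,0,0]],
  ],
)

```text
clock: 14.32
tcp_pos: [0.458, 0.2685, 0.2031]
orientation: [-1.247, 1.142, -1.143]
contact_force: [0.8, 0.8, 0.2]
grip_width: 0.0429
```

jog_arm(
  motion=[
    [0.7,[0.04,0,0.01],[0,0,0]],
    [0.7,[0.04,0,0.01],[0,0,0]],
    [0.7,[0.04,0,0.01],[0,0,0]],
    [0.7,[0.04,0,0.01],[0,0,0]],
    [0.7,[0.03,0,0.01],[0,0,0]],
    [0.7,[0,0,0],[0,0,0]],
    [0.7,[0,0,0],[0,0,0]],
    [0.7,[0,0,0],[0,0,0]],
  ],
)

```text
clock: 14.98
tcp_pos: [0.5241, 0.0837, 0.1998]
orientation: [-1.249, 1.144, -1.143]
contact_force: [-0.8, 0.5, 0.5]
grip_width: 0.0596
```

Run:
```python
from bench import r
from h import *
for n in('scene','top'):
  f=r.grab_frame(n)
  c=cv2.cvtColor(f['image'],cv2.COLOR_RGB2BGR)
  c=c[120:400,200:540] if n=='scene' else c[100:320,80:460]
  cv2.imwrite(f'pics/{n}7.png',cv2.resize(c,None,fx=2,fy=2))
  P,d=cloud(f); m=(P[...,2]>.035)&(P[...,2]<.07)&(P[...,1]>.23)&(P[...,1]<.39)&(abs(P[...,0]-.455)<.07)
  k,l,s,c=cv2.connectedComponentsWithStats(m.astype(np.uint8))
  for i in range(1,k):
    if s[i,4]>10:
      q=P[l==i]; t=q[q[:,2]>np.percentile(q[:,2],92)-.006]; print(n,s[i,4],t.mean(0).round(4),np.percentile(q[:,2],92))
plan(r.get_obs(),(.5445,.0595,.094),np.radians(5.4))
```

```text
scene 130 [0.4568 0.2696 0.0525] 0.0546407263475395
scene 150 [0.4509 0.3445 0.0528] 0.05464693440102348
top 64 [0.4522 0.3418 0.0527] 0.05481815614526433
top 32 [0.4552 0.2689 0.0527] 0.05496286133130281
turn deg [-0.01 -0.16 -0.04] shift in cur tool mm [ 27.1 105.6  18.2] shift in final tool mm [ 27.  105.7  18.1]
axes [[0.091, 0.0, 0.996], [-0.996, 0.001, 0.091], [-0.001, -1.0, 0.0]] pos [0.5239 0.0847 0.1997] F [-0.6 -0.3 -2. ] w 0.0597 t 15.08 q [ 0.21  0.36 -0.6   1.92  0.25  0.94 -0.41]
```

View pics/scene7.png

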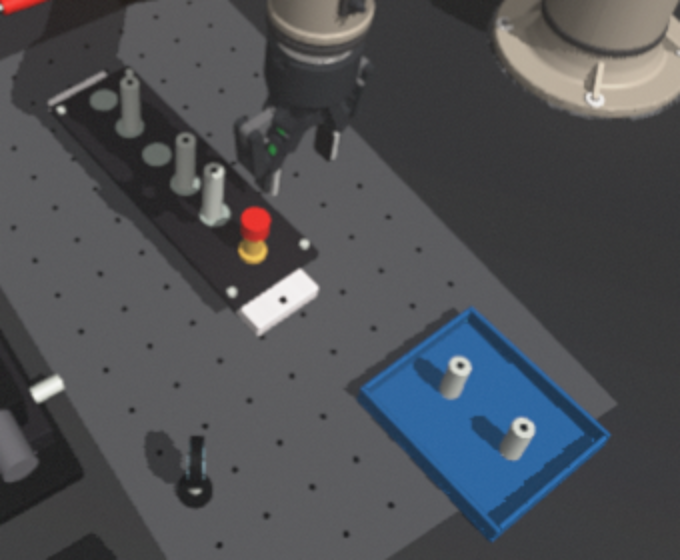

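View pics/top7.png

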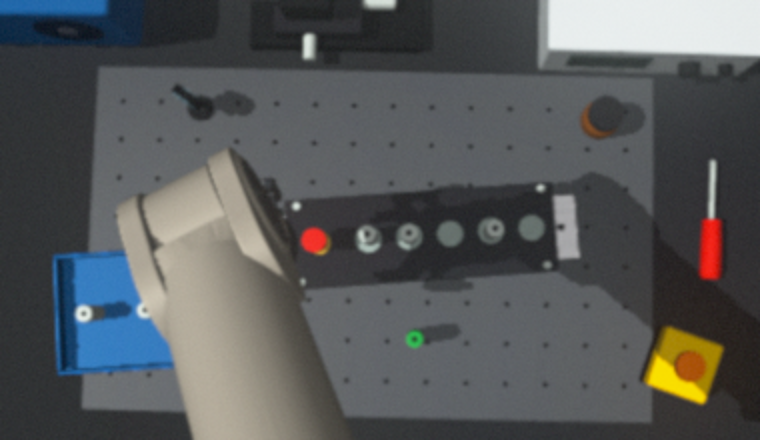

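Both short posts stand upright in the tray at (456,377) and (518,440) in the scene view, with tops at about 0.054 m. The full-length posts are intact. Now the knob.

jog_arm(
  motion=[
    [0.7,[0.027,0.02,0.018],[0,0,0]],
    [0.7,[0,0.03,0],[0,0,0]],
    [0.7,[0,0,0],[0,0,0]],
    [0.7,[0,0,0],[0,0,0]],
    [0.7,[0,0,0],[0,0,0]],
    [0.7,[0,0,0],[0,0,0]],
  ],
)

```text
clock: 15.58
tcp_pos: [0.5453, 0.0593, 0.1509]
orientation: [-1.249, 1.141, -1.143]
contact_force: [-0.2, -0.3, -0.2]
grip_width: 0.06
```

Run:
```python
from bench import r
from h import *
plan(r.get_obs(),(.5445,.0595,.093),np.radians(5.4))
```

```text
turn deg [-0.14 -0.19 -0.03] shift in cur tool mm [-0.3 57.9 -0.9] shift in final tool mm [-0.3 57.9 -0.8]
axes [[0.091, 0.002, 0.996], [-0.996, 0.001, 0.091], [-0.001, -1.0, 0.002]] pos [0.5453 0.0593 0.1509] F [-0.2 -0.3 -0.2] w 0.06 t 15.58 q [ 0.22  0.45 -0.56  1.92  0.31  0.85 -0.41]
```

jog_arm(
  motion=[
    [0.7,[0,0.025,-0.001],[0,0,0]],
    [0.7,[0,0.022,0],[0,0,0]],
    [0.7,[0,0.011,0],[0,0,0]],
    [0.7,[0,0,0],[0,0,0]],
    [0.7,[0,0,0],[0,0,0]],
  ],
)

```text
clock: 16.0
tcp_pos: [0.544, 0.058, 0.092]
orientation: [-1.25, 1.143, -1.143]
contact_force: [0.6, 0.2, 0.2]
grip_width: 0.0598
```

```bash
python3 snap.py 8 scene
python3 - <<'E'
from bench import r
from h import *
plan(r.get_obs(),(.5445,.0595,.093),np.radians(5.4))
E
```

```text
turn deg [-0.1  -0.29 -0.01] shift in cur tool mm [-1.4 -0.4  0.1] shift in final tool mm [-1.4 -0.4  0.1]
axes [[0.089, 0.002, 0.996], [-0.996, 0.0, 0.089], [-0.0, -1.0, 0.002]] pos [0.5446 0.0581 0.0926] F [ 0.8 -0.1  0.4] w 0.0597 t 16.05 q [ 0.19  0.53 -0.52  1.96  0.38  0.75 -0.46]
```

View pics/scene8.png

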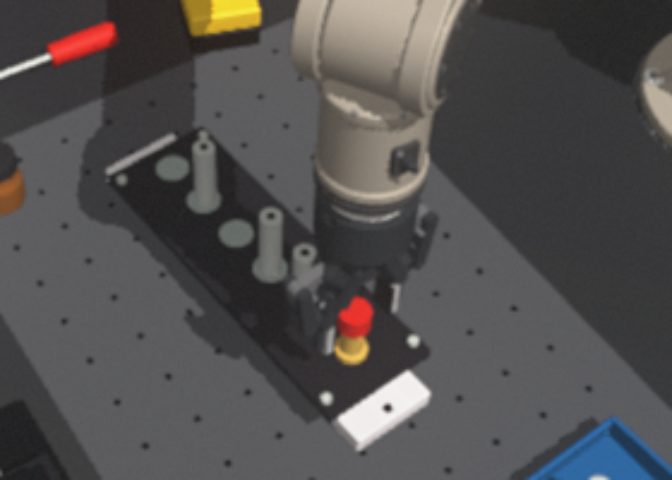

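The jaws straddle the knob at (355,315), and the post beside it at (304,265) is clear. Closing with 90 N.

jog_arm(
  motion=[
    [0,[-0.001,0,0],[0,0,0]],
    [0,[0,0,0],[0,0,0]],
    [0,[0,0,0],[0,0,0]],
    [0,[0,0,0],[0,0,0]],
    [0,[0,0,0],[0,0,0]],
    [0,[0,0,0],[0,0,0]],
    [0,[0,0,0],[0,0,0]],
  ],
  force=90,
)

```text
clock: 16.63
tcp_pos: [0.5448, 0.0588, 0.0928]
orientation: [-1.248, 1.142, -1.145]
contact_force: [-1.4, -0.1, 7.5]
grip_width: 0.0252
```

Run:
```python
from bench import r
from h import *
plan(r.get_obs(),(.5445,.0595,.093),np.radians(5.4))
```

```text
turn deg [-0.15 -0.32  0.  ] shift in cur tool mm [-0.7 -0.2 -0.2] shift in final tool mm [-0.7 -0.2 -0.2]
axes [[0.089, 0.003, 0.996], [-0.996, 0.0, 0.089], [0.0, -1.0, 0.003]] pos [0.5448 0.0588 0.0928] F [-1.4 -0.1  7.5] w 0.0252 t 16.63 q [ 0.18  0.53 -0.52  1.96  0.38  0.74 -0.46]
```

jog_arm(
  motion=[
    [0,[0,-0.003,0],[0,0,0]],
    [0,[0,-0.004,0],[0,0,0]],
    [0,[0,-0.004,0],[0,0,0]],
    [0,[0,-0.003,0],[0,0,0]],
    [0,[0,0,0],[0,0,0]],
    [0,[0,0,0],[0,0,0]],
  ],
)

```text
clock: 17.13
tcp_pos: [0.5447, 0.0589, 0.1054]
orientation: [-1.247, 1.142, -1.144]
contact_force: [5.5, 2.0, -10.0]
grip_width: 0.0251
```

jog_arm(
  motion=[
    [0,[0,-0.002,0],[0,0,0]],
    [0,[0,-0.001,0],[0,0,0]],
    [0,[0,0,0],[0,0,0]],
    [0,[0,0,0],[0,0,0]],
  ],
)

```text
clock: 17.47
tcp_pos: [0.5447, 0.0588, 0.1082]
orientation: [-1.247, 1.143, -1.144]
contact_force: [5.8, 1.9, -10.8]
grip_width: 0.0257
```

jog_arm(
  motion=[
    [0,[0,-0.001,0],[0,0,0]],
    [0,[0,-0.001,0],[0,0,0]],
    [0,[0,0,0],[0,0,0]],
    [0,[0,0,0],[0,0,0]],
  ],
)

```text
clock: 17.8
tcp_pos: [0.5447, 0.0588, 0.1101]
orientation: [-1.247, 1.143, -1.144]
contact_force: [5.8, 1.4, -11.5]
grip_width: 0.0254
```

jog_arm(
  motion=[
    [0,[0,-0.001,0],[0,0,0]],
    [0,[0,0,0],[0,0,0]],
    [0,[0,0,0],[0,0,0]],
  ],
)

```text
clock: 18.05
tcp_pos: [0.5447, 0.0589, 0.1109]
orientation: [-1.247, 1.143, -1.144]
contact_force: [6.9, 2.0, -12.4]
grip_width: 0.0254
```

jog_arm(
  motion=[
    [0,[0,-0.001,0],[0,0,0]],
    [0,[0,0,0],[0,0,0]],
    [0,[0,0,0],[0,0,0]],
  ],
)

```text
clock: 18.3
tcp_pos: [0.5446, 0.0588, 0.111]
orientation: [-1.247, 1.143, -1.143]
contact_force: [9.0, 3.7, -21.2]
grip_width: 0.0253
```

jog_arm(
  motion=[
    [0,[0,-0.001,0],[0,0,0]],
    [0,[0,0,0],[0,0,0]],
    [0,[0,0,0],[0,0,0]],
  ],
)

```text
clock: 18.55
tcp_pos: [0.5446, 0.0588, 0.1111]
orientation: [-1.247, 1.144, -1.142]
contact_force: [13.3, 3.1, -30.6]
grip_width: 0.0253
```

The force rose sharply after about 18.2 mm of lift, so it's at the stop. I'll ease off 0.5 mm of command and check.

jog_arm(
  motion=[
    [0,[0,0.0005,0],[0,0,0]],
    [0,[0,0,0],[0,0,0]],
    [0,[0,0,0],[0,0,0]],
    [0,[0,0,0],[0,0,0]],
    [0,[0,0,0],[0,0,0]],
    [0,[0,0,0],[0,0,0]],
  ],
)

```text
clock: 19.05
tcp_pos: [0.5446, 0.0588, 0.1111]
orientation: [-1.247, 1.143, -1.143]
contact_force: [11.8, 3.5, -25.9]
grip_width: 0.0251
```

Run:
```python
from bench import r
from h import *
f=r.grab_frame('scene')
cv2.imwrite('pics/s9.png',cv2.resize(cv2.cvtColor(f['image'],cv2.COLOR_RGB2BGR)[120:400,200:540],None,fx=2,fy=2))
P,d=cloud(f); h=cv2.cvtColor(f['image'],cv2.COLOR_RGB2HSV)
m=((h[...,0]<6)|(h[...,0]>174))&(h[...,1]>150)&(h[...,2]>60)&(abs(P[...,0]-.5445)<.02)&(abs(P[...,1]-.06)<.02)
print(m.sum(),np.percentile(P[m][:,2],[3,50,97]))
plan(r.get_obs(),(.5445,.0595,.111),np.radians(5.4))
```

```text
121 [0.10188403 0.11752774 0.12248681]
turn deg [-0.1  -0.31 -0.12] shift in cur tool mm [-0.7  0.1 -0. ] shift in final tool mm [-0.7  0.1 -0. ]
axes [[0.089, 0.002, 0.996], [-0.996, 0.002, 0.089], [-0.002, -1.0, 0.002]] pos [0.5446 0.0588 0.1111] F [ 12.2   3.7 -26.3] w 0.0253 t 19.1 q [ 0.2   0.5  -0.53  1.95  0.35  0.78 -0.44]
```

View pics/s9.png

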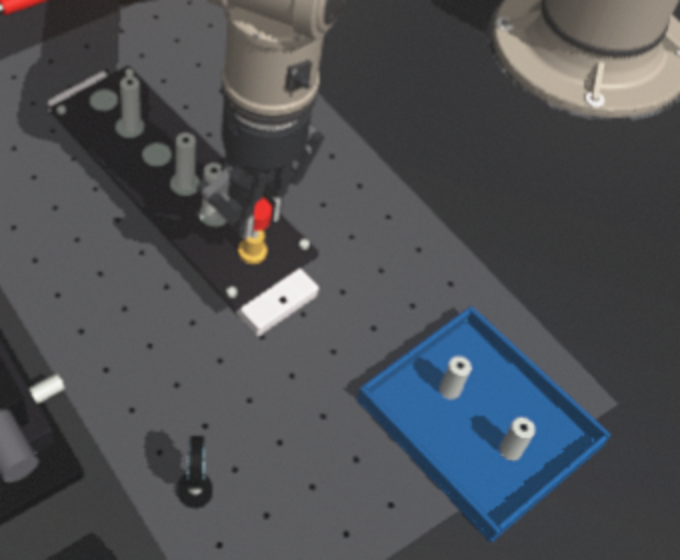

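The knob at (262,213) is raised and held, spanning z of about 0.102 to 0.122 m. Both short posts stand in the tray, and the three long ones are still on their marks. Handing in.

```bash
python3 -c "
from bench import r
print(r.hand_in()); o=r.get_obs(); print(o['clock'],o['tcp_pos'],o['contact_force'])"
```

```text
the job is handed in; nothing more can be done
None
the job is handed in; nothing more can be done
```

The job is done and handed in at about 19 s. The two short posts, which stood at y = -110 and -10 mm on the slide, are upright in the blue tray. After that I pulled the red knob up to its stop, and the gripper is still holding it there.

**Last checks**
- **Posts:** both short posts stand upright at the planned spots in the tray, with tops about 54 mm above the table. The three full-length posts look undisturbed, and so does everything else in view. I judged those by eye and did not re-measure them.
- **Plunger:** it rose 18.2 mm, then the pull jumped from 12 N to 30 N without further movement, so it is at the stop. I eased off slightly and it held steady at about 26 N for the last half second. The camera puts the knob at 102–122 mm above the table, which matches 18 mm of lift to within about 2 mm.

**Disagreements**
- **Camera views:** they differed by about 3 mm in y, so I used the average.
- **Finger opening:** it read about 10% under the true diameters.
- **Sideways force:** there is about 12 N of it on the held knob, probably from being slightly off-centre. It did not slip.

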